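Kit out the forge tray

TASK

Make up the steel tray for the next forging job: lay the long bar that is cut square at both ends flat in the tray's long bay and the short square-cut bar flat in the small bay, and stack the three drilled bolsters flat in the square bay, the widest at the bottom and the smallest on top, each centred on the one below. The two bars already drawn to a point do not belong: leave them, the hammer and the tin where they lie.

Things in the scene. Friction and masses are not known exactly. Their poses are not given: they have to be found in the camera images.
- tray: Fixed grey steel tray, outside 205 (x) by 215 (y) mm; floor 5 mm, walls and dividers 5 mm thick, all rims 25 mm above the table. Origin: centre of its underside. Three bays, size and centre in tray x, y (mm): long bay 195 by 80 at (0, 62.5); square bay 115 by 120 at (-40, -42.5); small bay 75 by 120 at (60, -42.5).
- long_blank: Dark steel square bar, 120 mm long (x) by 25 by 25 mm, both ends cut square, about 0.55 kg, lying on the table. Origin: middle of the bar (12.5 mm above what it lies on); x along the bar. Belongs in the long bay.
- short_blank: Dark steel square bar, 75 mm long (x) by 25 by 25 mm, both ends cut square, about 0.35 kg. Origin: middle of the bar; x along the bar. Belongs in the small bay, where it lies across, along the tray's y.
- long_pointed: Look-alike: dark steel square bar 25 by 25 mm, 120 mm long overall, its last 50 mm at +x tapered to a point. Origin: mid-length, 12.5 mm above the table; x along the bar. Not to be moved.
- short_pointed: Look-alike: dark steel square bar 25 by 25 mm, 75 mm long overall, its last 38 mm at +x tapered to a point. Origin: mid-length, 12.5 mm above the table; x along the bar. Not to be moved.
- plate_bolster: Widest bolster: bright steel square block 60 by 60 mm, 20 mm high, with a 22 mm hole through its middle, about 0.5 kg. Origin: centre of its underside, z up, x and y square to its sides. Bottom of the stack.
- collar_bolster: Middle bolster: bright steel round collar, 46 mm outside diameter, 20 mm high, 20 mm hole, about 0.22 kg. Origin: centre of its underside, z up. Goes on the square 60 mm block.
- small_bolster: Smallest bolster: bright steel square block 34 by 34 mm, 20 mm high, with a 14 mm hole, about 0.15 kg. Origin: centre of its underside, z up, x and y square to its sides. Goes on the round collar.
- hammer: Hammer about 0.3 m long with wooden handle, lying crosswise (along y) on the far side of the table, beyond the tray. Not to be moved.
- tin: Upright metal tin, 64 mm diameter, 75 mm high, at the far right. Origin: centre of its underside. Not to be moved.
Not all that is in view belongs to the job. Leave any blue look-alike of the small_bolster alone.

How it is judged:
By the outcome, as a careful person would: the job done as asked, in the order asked, and still so for the second after the job is handed in, with the robot touching nothing.
It also fails if it takes over 120 s, if anything falls off the work surface, if the arm or the gripper's body presses on something with over 40 N, if the wrist force passes 120 N, or if a joint passes its speed limit or range.

ROBOT

A 6-joint arm with a two-finger parallel gripper is mounted at the origin on the work surface. World frame = base frame: x ahead of the robot, y to its left, z up, the work surface at z = 0. Lengths are in mm, angles in rad, forces in N, time in s.
With the tool pointing down it reaches from about 350 to 875 mm from the base axis. Payload 4.2 kg.
Tool frame: the origin (TCP) lies between the finger pads; the fingertips stand 25 mm ahead of it and the grasp point (between the pads) lies 6 mm ahead of it; z points along the fingers, y is the line along which they close (so a half turn about z gives the same grasp; the last joint's range is limited). The gripper opens to 85 mm and grips with 20 to 120 N. Pads are 22 mm wide; open, the fingers measure 114 mm over their backs; the gripper's body (76 mm by 85 mm) begins 54 mm behind the grasp point. The pads swing forward as they close: fully open they stand 13 mm farther back than shut.
Start: joints at [1.477, 0.385, 0.008, 0, -1.194, -0.259], TCP at [215.921, 586.496, 220.512] pointing down, gripper open.
Joint ranges: [-3.14, 3.14], [-1.21, 2.06], [-1.07, 1.41], [-3.16, 2.05], [-2.99, -0.16], [-3.1, 3.1]. Speed limits (rad/s): [2.79, 2.79, 3.14, 3.14, 3.14, 3.14].

INTERFACE

Orientations are given as a unit quaternion [x, y, z, w].
In Python, from bench import arm gives the robot as it stands.
- The arm moves only by the shell command python3 -m pendant 'ROWS'. ROWS is JSON, a list of rows, each a list of 7 numbers: the shift along the tool's x, y, z in m, then the turn, a rotation vector about the tool's x, y, z in degrees, then the finger opening in m, from 0 to 0.0854. In form: [[x, y, z, wx, wy, wz, fingers], ...]. A call has 1 to 12 rows; each row shifts and turns the commanded pose from where the row before left it, along the tool's axes as they then stand; what a row does not reach is not made up. A row lasts 1/10 s, in which the tool goes at most 50 mm and 8.59 degrees, less where a joint would pass 70% of its speed; a pose out of reach is approached as far as the arm can. A call is refused whole if a number of a shift passes 0.05 or a number of a turn 8.59, either way. A call with a gripper value outside its range is refused whole. The fingers move at their own pace and stop on an object; the grip force is fixed at half the most. Time passes only in rows, so rows that do not move let the fingers close. It gives the time, the measured TCP pose, the force, the opening and the grip force at its end, in the units of the state.
- arm.read_state(): the state, without advancing time (a new reading comes with each control period).
- arm.get_image(name): name is "side" or "top" or "wrist"; returns a dict with "image" (420x560x3 uint8, red, green, blue), "fx", "fy", "cx", "cy" (pixels), "k1" (the pictures are not rectified: a ray, as slopes to the right and down, at radius r is drawn at 1 + k1 r^2 times it, then the intrinsics apply), "xyz" and "rotation" of the camera in the world. Camera axes: x right, y down, z forward; pixel columns grow to the right and rows downward; lengths in mm; the calibration is good to about 2 mm. A picture is of the moment at which its call begins. There is no depth.
- arm.job_done(): hands the job in; it is judged then, once.
The state is a dict: "clock": time; "joints": joint angles; "joint_vel": joint speeds; "joint_efforts": joint torques, N m; "position": TCP position; "ee_rot": TCP orientation; "contact_force": force on the tool from outside, world axes, zero at the start; "wrist_torque": the same for the moment, N m; "gripper_width": finger opening in mm; "grasp_force": force on a finger pad.
Only numpy, scipy, OpenCV 4.12 (cv2) and the standard library are available. Lean on these libraries where they do the work, as an engineer would, in place of code of your own. Each camera call takes 0.05 s, during which the arm holds its last target. There are 200 camera calls.

## Working session

There is one attempt and no reset: what is moved stays moved. The work goes in short steps, Python scripts to look and compute and a shell command to move; the robot and the scene stay as the last step left them, time stands still between calls to the robot, and variables do not carry over. Pictures are saved under pics/ and viewed, at most 14 in all, crops included, and the job is handed in when it is done.

```bash
ls; mkdir -p pics; python3 - <<'E'
from bench import arm
import cv2,json,pickle
for n in("top","side","wrist"):
    d=arm.get_image(n); pickle.dump(d,open(f'pics/{n}0.pkl','wb')); cv2.imwrite(f'pics/{n}0.png',d['image'][:,:,::-1])
    print(n,{k:v for k,v in d.items() if k!='image'})
print(arm.read_state())
E
```

```text
pics
top {'fx': 428.6814724403851, 'fy': 428.6814724403851, 'cx': 276.41839288274235, 'cy': 216.84949797993863, 'k1': -0.06390039688990301, 'xyz': array([ 406.05272318,   -3.4419204 , 1092.26601981]), 'rotation': array([-0.70178138,  0.70737867, -0.06362586,  0.05540815])}
side {'fx': 380.31023649981785, 'fy': 380.31023649981785, 'cx': 276.8429244242479, 'cy': 206.7220811752286, 'k1': -0.006636226553144477, 'xyz': array([241.60671102, 502.44563015, 621.97718058]), 'rotation': array([-0.27127868,  0.87993375, -0.37425599,  0.1098041 ])}
wrist {'fx': 332.31240921779374, 'fy': 332.31240921779374, 'cx': 279.60496503985013, 'cy': 207.76070965860964, 'k1': -0.009899906524254565, 'xyz': array([278.52429499, 564.01686436, 373.82242892]), 'rotation': array([-0.56699586,  0.81260384,  0.1105571 , -0.07725174])}
{'clock': 0.15, 'joints': array([ 1.47658357e+00,  3.85377998e-01,  6.91986305e-03, -3.21005903e-04,
       -1.19399972e+00, -2.58591983e-01]), 'joint_vel': array([-6.67168912e-04, -4.05986837e-03,  2.69894180e-03,  2.84449067e-03,
       -7.12252151e-04,  2.83864149e-05]), 'joint_efforts': array([-3.42685189e-04, -3.92678547e+01,  1.88583022e+01,  4.18862700e+00,
       -3.38830490e-03,  9.52545989e-07]), 'position': array([215.79848351, 586.0693799 , 219.67087325]), 'ee_rot': array([ 9.84470669e-01, -1.75547114e-01, -8.04872931e-05,  8.40208019e-04]), 'contact_force': array([-0.83839891, -0.16853543, -0.90612557]), 'wrist_torque': array([ 0.06794219,  0.00127947, -0.02069377]), 'grasp_force': 0.0, 'gripper_width': 85.52224854538599}
```

View pics/top0.png

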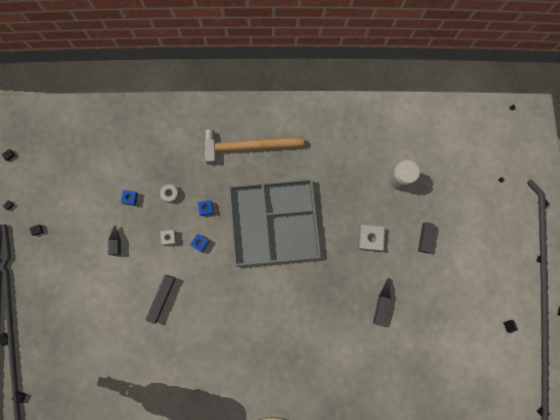

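View pics/side0.png

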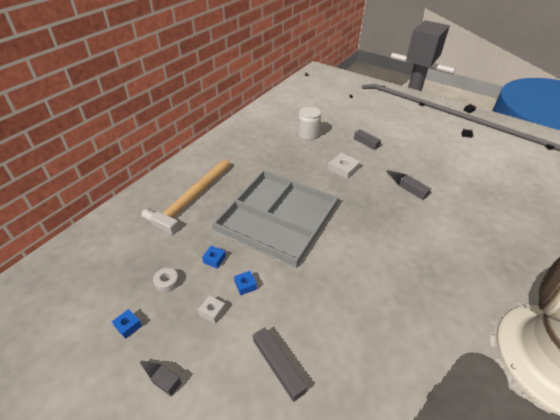

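Top view: tray centred at (276,223), with the long bay on the left (252,225), the small bay upper right (292,198) and the square bay lower right (294,240).
What could be confused:
- **Long bars:** square-cut (161,299) or pointed (384,302).
- **Short bars:** square-cut (427,238) or pointed (115,241).
- **Small bolster:** bright (168,238) or blue ones at (129,198), (206,208), (200,243).
- **Round or wide bright parts:** collar (169,193), plate (372,238), tin (406,173).

By description I choose (161,299), (427,238), (168,238), (169,193) and (372,238). One close crop will check this.

```bash
cat > h.py <<'E'
import numpy as np,cv2,pickle
from scipy.spatial.transform import Rotation as R
def ray(d,uv):
    uv=np.atleast_2d(uv).astype(float)
    K=np.array([[d['fx'],0,d['cx']],[0,d['fy'],d['cy']],[0,0,1]])
    n=cv2.undistortPoints(uv[:,None],K,np.array([d['k1'],0,0,0,0.]),None,None,None)[:,0] if 0 else None
    p=(uv-[d['cx'],d['cy']])/[d['fx'],d['fy']]; s=p.copy()
    for _ in range(20): s=p/(1+d['k1']*(s**2).sum(1,keepdims=True))
    return np.c_[s,np.ones(len(s))]@R.from_quat(d['rotation']).as_matrix().T
def px2w(d,uv,z):
    r=ray(d,uv); return (d['xyz']+r*((z-d['xyz'][2])/r[:,2])[:,None])[:,:2]
def w2px(d,P):
    c=(np.atleast_2d(P)-d['xyz'])@R.from_quat(d['rotation']).as_matrix(); s=c[:,:2]/c[:,2:]
    s=s*(1+d['k1']*(s**2).sum(1,keepdims=True)); return s*[d['fx'],d['fy']]+[d['cx'],d['cy']]
def ortho(d,x,y,half,z,mpp):
    "rectified view of plane z: up=+x, left=+y"
    n=int(2*half/mpp); i,j=np.mgrid[0:n,0:n]
    P=np.stack([x+half-(i+.5)*mpp,y+half-(j+.5)*mpp,np.full(i.shape,z)],-1).reshape(-1,3)
    m=w2px(d,P).reshape(n,n,2).astype(np.float32)
    return cv2.remap(d['image'],m[...,0],m[...,1],cv2.INTER_CUBIC)
E
python3 - <<'E'
from h import *
d=pickle.load(open('pics/top0.pkl','rb'))
o=[('long',161,299,25),('short',427,238,25),('small',168,238,20),('collar',169,193,20),('plate',372,238,20),('tray',276,223,25)]
t=[]
for n,u,v,z in o:
    p=px2w(d,(u,v),z)[0]; print(n,p.round(1))
    h=125 if n=='tray' else 75
    im=ortho(d,*p,h,z,2*h/266)[:,:,::-1].copy(); im=cv2.resize(im,(266,266))
    t.append(im)
cv2.imwrite('pics/c1.png',np.vstack([np.hstack(t[:3]),np.hstack(t[3:])]))
for n in('side',):
    s=pickle.load(open('pics/side0.pkl','rb'))
    for n,u,v,z in o:
        p=px2w(d,(u,v),z)[0]; print(n,w2px(s,[*p,z]).round(0))
E
```

```text
long [385.  268.5]
short [ 530.6 -397.9]
small [536.3 256.9]
collar [652.5 258.3]
plate [ 532.5 -258.2]
tray [571.9 -15.5]
long [[281. 354.]]
short [[369. 135.]]
small [[214. 304.]]
collar [[167. 275.]]
plate [[345. 161.]]
tray [[281. 207.]]
```

View pics/c1.png

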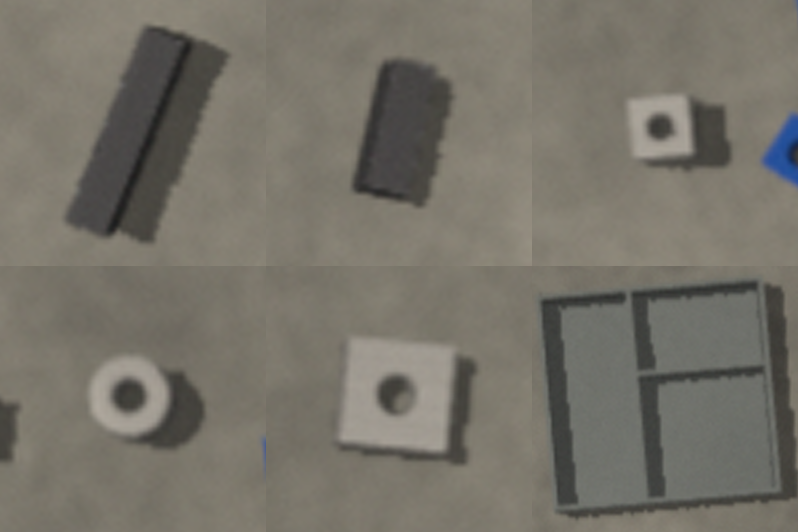

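All five choices hold: in the crop both bars end square, the plate, collar and small bolster are bright, and the tray's bays lie as described. Next, a model-edge fit in both fixed cameras for accurate poses.

```bash
cat > fit.py <<'E'
from h import *
from scipy.optimize import differential_evolution
def rect(a,b,z,n=60,cx=0,cy=0):
    t=np.linspace(-.5,.5,n); o=np.ones(n)
    return np.vstack([np.c_[cx+a*t,cy+b/2*s*o,z*o] for s in(-1,1)]+[np.c_[cx+a/2*s*o,cy+b*t,z*o] for s in(-1,1)])
th=np.linspace(0,2*np.pi,120)
circ=lambda r,z:np.c_[r*np.cos(th),r*np.sin(th),0*th+z]
M={'long':rect(120,25,25),'short':rect(75,25,25),'small':np.vstack([rect(34,34,20),circ(7,20)]),
'collar':np.vstack([circ(23,20),circ(10,20)]),'plate':np.vstack([rect(60,60,20),circ(11,20)]),
'tray':np.vstack([rect(205,215,25),rect(195,80,25,cy=62.5),rect(115,120,25,cx=-40,cy=-42.5),rect(75,120,25,cx=60,cy=-42.5)])}
def fit(ds,m,x0,dx=12,da=12,z0=0):
    G=[]
    for d in ds:
        g=cv2.GaussianBlur(d['image'].astype(np.float32),(0,0),.8)
        gx=cv2.Sobel(g,-1,1,0);gy=cv2.Sobel(g,-1,0,1); G.append(np.minimum(np.hypot(gx,gy).max(2),150))
    def f(p):
        c,s=np.cos(np.radians(p[2])),np.sin(np.radians(p[2]))
        P=np.c_[p[0]+m[:,0]*c-m[:,1]*s,p[1]+m[:,0]*s+m[:,1]*c,m[:,2]+z0]
        return -sum(cv2.remap(g,w2px(d,P).astype(np.float32)[None],None,cv2.INTER_LINEAR).mean() for d,g in zip(ds,G))
    r=differential_evolution(f,[(x0[0]-dx,x0[0]+dx),(x0[1]-dx,x0[1]+dx),(x0[2]-da,x0[2]+da)],seed=1,maxiter=80,popsize=15)
    return r.x,-r.fun
E
python3 - <<'E'
from fit import *
L=lambda n:pickle.load(open(f'pics/{n}0.pkl','rb'))
T,S=L('top'),L('side')
for n,x0 in dict(long=(386,271,-23),short=(531,-398,-9),small=(538,260,2),collar=(652,258,0),plate=(531,-258,-3),tray=(575,-12,5)).items():
    for nm,ds in(('top',[T]),('side',[S]),('both',[T,S])): print(n,nm,*(a.round(1) if hasattr(a,'round') else a for a in fit(ds,M[n],x0)))
E
```

```text
long top [387.1 273.2 -22.2] 121.6
long side [386.  281.4 -23.9] 101.4
long both [384.7 275.3 -21.4] 166.4
short top [ 532.7 -392.   -13.3] 105.7
short side [ 533.  -393.8  -10.8] 119.8
short both [ 532.5 -392.5  -12.8] 224.8
small top [539.8 260.2   2.7] 132.7
small side [526.4 254.6   1.6] 115.1
small both [539.  261.9   5.5] 230.6
collar top [654.2 260.  -11.3] 137.9
collar side [652.7 265.7  -6.7] 125.0
collar both [653.6 263.2  -5.4] 240.4
plate top [ 535.  -257.5   -5.4] 128.6
plate side [ 534.6 -252.6   -5.5] 86.4
plate both [ 535.  -256.    -5.5] 206.3
tray top [565.8 -13.1   5. ] 89.1
tray side [573.9  -8.    4.9] 85.1
tray both [574.1 -10.1   5. ] 167.6
```

```bash
cat > go.py <<'E'
import sys
from h import *
from bench import arm
def st():
    s=arm.read_state(); A=R.from_quat(s['ee_rot']).as_matrix()
    return s,A,np.degrees(np.arctan2(A[1,0],A[0,0]))
def go(x,y,z,yaw):
    "print turn (deg about tool axes) first, then shift in tool axes after that turn, m"
    s,A,w=st()
    c,n=np.cos(np.radians(yaw)),np.sin(np.radians(yaw))
    B=np.array([[c,n,0],[n,-c,0],[0,0,-1]])
    rv=np.degrees(R.from_matrix(A.T@B).as_rotvec())
    print('yaw',w.round(2),'pos',s['position'].round(1),'TURN',rv.round(2),'SHIFT',(B.T@(np.array([x,y,z])-s['position'])/1000).round(4),'clock',round(s['clock'],1),'w',round(s['gripper_width'],1))
if __name__=='__main__': go(*map(float,sys.argv[1:5]))
E
python3 go.py 386 275 200 -22.2
```

```text
yaw -20.22 pos [215.8 586.1 219.7] TURN [ 0.1  -0.01  1.98] SHIFT [0.2751 0.2237 0.0197] clock 0.1 w 85.5
```

```bash
python3 -m pendant '[[0,0,0,0.1,0,2,0.06],[0.034,0.028,0.0025,0,0,0,0.06],[0.034,0.028,0.0025,0,0,0,0.06],[0.034,0.028,0.0025,0,0,0,0.06],[0.034,0.028,0.0025,0,0,0,0.06],[0.034,0.028,0.0025,0,0,0,0.06],[0.034,0.028,0.0025,0,0,0,0.06],[0.034,0.028,0.0025,0,0,0,0.06],[0.037,0.028,0.0025,0,0,0,0.06],[0,0,0,0,0,0,0.06],[0,0,0,0,0,0,0.06]]'
cat > look.py <<'E'
import sys
from fit import *; from go import *
def look(tag,n,x0,z0=0,dx=12,da=10,save=True):
    d=arm.get_image('wrist'); pickle.dump(d,open(f'pics/{tag}.pkl','wb'))
    r=fit([d],M[n],x0,dx,da,z0)
    print(n,r[0].round(1),round(r[1],1),'cam',d['xyz'].round(1))
    im=d['image'][:,:,::-1].copy(); m=M[n]; c,s=np.cos(np.radians(r[0][2])),np.sin(np.radians(r[0][2]))
    P=np.c_[r[0][0]+m[:,0]*c-m[:,1]*s,r[0][1]+m[:,0]*s+m[:,1]*c,m[:,2]+z0]
    for u,v in w2px(d,P): cv2.circle(im,(int(round(u)),int(round(v))),0,(0,0,255),-1)
    cv2.imwrite(f'pics/{tag}.png',im); return r[0]
if __name__=='__main__':
    a=sys.argv; look(a[1],a[2],tuple(map(float,a[3:6])),float(a[6]) if len(a)>6 else 0)
E
python3 look.py w1 long 387 273 -22.2; python3 go.py 387 273 20 -22.2
```

```text
clock: 1.25
position: [386.2, 274.3, 200.1]
ee_rot: [0.981, -0.194, 0.0, -0.001]
contact_force: [0.2, 0.1, -0.4]
gripper_width: 60.1
grasp_force: 0.0
long [385.6 276.3 -21.9] 122.9 cam [447.9 249.4 354.3]
yaw -22.26 pos [385.9 275.2 200.1] TURN [-0.11  0.   -0.06] SHIFT [0.0018 0.0016 0.1801] clock 1.3 w 60.0
```

View pics/w1.png

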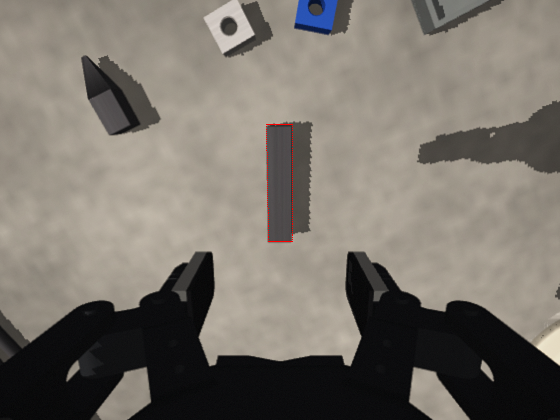

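The bar shows at cols 267–293, rows 124–242, with the fitted outline on it and square ends. It is centred between the fingers (cols 212 and 348). Going down to grip it.

```bash
python3 -m pendant '[[-0.001,-0.001,0.045,0,0,0,0.06],[0,0,0.045,0,0,0,0.06],[0,0,0.04,0,0,0,0.06],[0,0,0.03,0,0,0,0.06],[0,0,0.011,0,0,0,0.06],[0,0,0,0,0,0,0.06],[0,0,0,0,0,0,0],[0,0,0,0,0,0,0],[0,0,0,0,0,0,0],[0,0,0,0,0,0,0],[0,0,0,0,0,0,0]]'
python3 -m pendant '[[0,0,0,0,0,0,0],[0,0,-0.02,0,0,0,0],[0,0,-0.03,0,0,0,0],[0,0,-0.03,0,0,0,0],[0,0,-0.02,0,0,0,0],[0,0,0,0,0,0,0]]'
python3 -c "
from fit import *;c=np.cos(np.radians(5));s=np.sin(np.radians(5))
for n,(x,y) in dict(long=(0,62.5),sq=(-40,-42.5),small=(60,-42.5)).items(): print(n,574.1+x*c-y*s,-10.1+x*s+y*c)"; python3 go.py 568.6 52 129 5
```

```text
clock: 2.4
position: [385.6, 277.0, 29.7]
ee_rot: [0.981, -0.193, 0.0, -0.001]
contact_force: [0.7, -0.2, 0.1]
gripper_width: -0.1
grasp_force: 0.0
clock: 3.0
position: [386.7, 278.2, 132.1]
ee_rot: [0.981, -0.192, 0.002, -0.004]
contact_force: [-0.6, 0.7, 0.4]
gripper_width: 0.0
grasp_force: 0.0
long 568.6527660782714 52.162168630734094
sq 537.9563311431057 -55.924504378805516
small 637.5758009522802 -47.208930104039695
yaw -22.19 pos [386.7 278.2 132.1] TURN [ -0.45  -0.24 -27.19] SHIFT [0.1615 0.2412 0.0031] clock 3.0 w 0.0
```

The fingers shut on nothing, so I'll look.

```bash
python3 look.py w2 long 386 277 -22.2; python3 - <<'E'
from h import *
from bench import arm
w=cv2.imread('pics/w2.png'); s=arm.get_image('side'); pickle.dump(s,open('pics/s2.pkl','wb'))
t=arm.get_image('top');pickle.dump(t,open('pics/t2.pkl','wb'))
i=s['image'][:,:,::-1]; cv2.imwrite('pics/m2.png',np.vstack([np.hstack([cv2.resize(w,(400,300)),cv2.resize(i,(400,300))]),np.hstack([cv2.resize(i[220:420,160:427],(400,300)),cv2.resize(t['image'][180:360,80:320,::-1],(400,300))])]))
E
```

```text
long [385.9 276.6 -21. ] 86.9 cam [447.8 252.7 286.6]
```

View pics/m2.png

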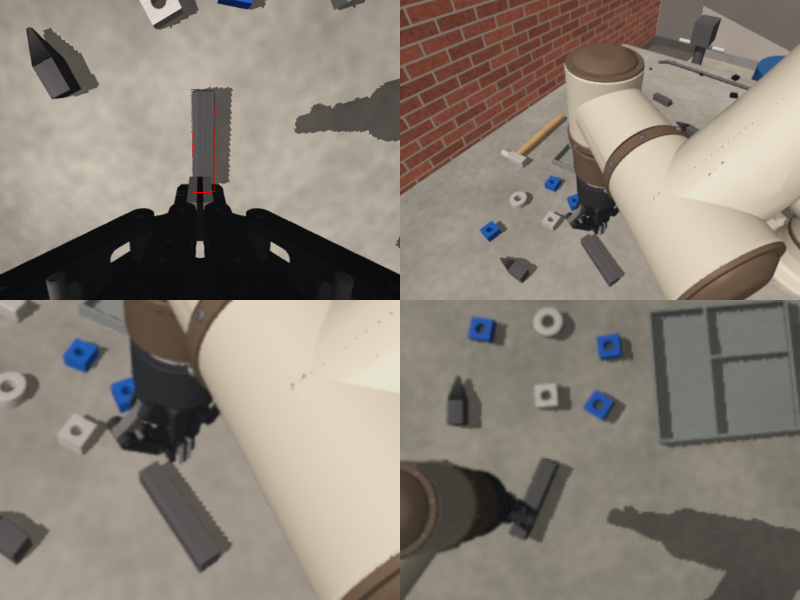

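```bash
python3 - <<'E'
from h import *
from go import st
s,A,w=st(); p=s['position']; print(s['joints'].round(4))
for n in('w2','s2','t2'):
    d=pickle.load(open(f'pics/{n}.pkl','rb'))
    for k in(0,6,25): print(n,k,w2px(d,p+A[:,2]*k).round(0))
d=pickle.load(open('pics/w1.pkl','rb'));print(R.from_quat(d['rotation']).as_matrix().round(3))
d=pickle.load(open('pics/s2.pkl','rb')); i=d['image'][170:270,120:280,::-1]
t=pickle.load(open('pics/t2.pkl','rb'))['image'][250:350,80:240,::-1]
w=pickle.load(open('pics/w2.pkl','rb'))['image'][170:330,200:360,::-1]
cv2.imwrite('pics/m3.png',np.hstack([cv2.resize(i,(400,250)),cv2.resize(t,(400,250))]))
E
```

```text
[ 0.9659  0.2241 -0.484  -0.0011 -0.8624  0.2175]
w2 0 [[287. 252.]]
w2 6 [[287. 248.]]
w2 25 [[286. 235.]]
s2 0 [[279. 326.]]
s2 6 [[279. 328.]]
s2 25 [[279. 335.]]
t2 0 [[146. 300.]]
t2 6 [[147. 300.]]
t2 25 [[149. 300.]]
[[-0.38  -0.892 -0.246]
 [-0.925  0.365  0.105]
 [-0.003  0.268 -0.964]]
```

View pics/m3.png

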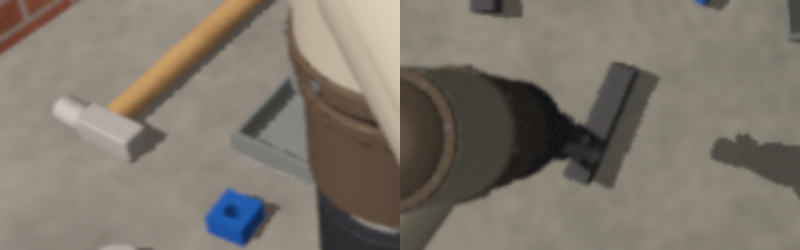

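```bash
python3 - <<'E'
from h import *
from go import st
s,A,w=st(); p=s['position']
o=[]
for n,(u,v) in(('s2',(279,325)),('t2',(152,303)),('w2',(285,245))):
    d=pickle.load(open(f'pics/{n}.pkl','rb')); i=cv2.resize(d['image'][v-40:v+40,u-33:u+33,::-1],None,fx=4,fy=4,interpolation=cv2.INTER_CUBIC)
    for k,c in((0,(0,0,255)),(25,(0,255,0))):
        q=(w2px(d,p+A[:,2]*k)[0]-[u-33,v-40]+.5)*4; cv2.circle(i,tuple(int(a) for a in q),4,c,-1)
    o.append(i)
cv2.imwrite('pics/m4.png',np.hstack(o))
E
```

```text
(no output)
```

View pics/m4.png

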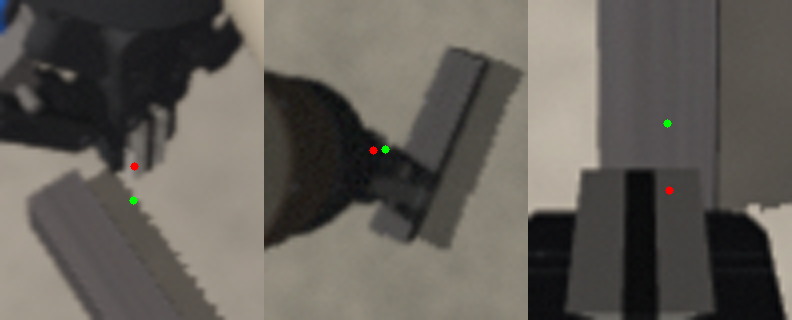

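```bash
python3 - <<'E'
from h import *
from go import st
from scipy.optimize import least_squares
s,A,w=st(); p=s['position']
D=[(pickle.load(open(f'pics/{n}.pkl','rb')),np.array(q)) for n,q in(('s2',(284,328)),('t2',(155.5,311.7)),('w2',(280,247.5)))]
for sel in([0,1,2],[0,2],[1,2],[0,1]):
    r=least_squares(lambda X:np.concatenate([w2px(D[i][0],X)[0]-D[i][1] for i in sel]),p)
    print(sel,r.x.round(1),'rel tool',(A.T@(r.x-p)).round(1),r.fun.round(1))
E
```

```text
[0, 1, 2] [381.7 278.  114.8] rel tool [-3.6 -0.7 13.7] [ -4.    5.   -8.9 -10.4   5.3   1. ]
[0, 2] [385.1 278.5 121.7] rel tool [-0.7 -2.4  6.7] [-6.1  1.6  2.2  0.9]
[1, 2] [350.2 293.7  24.3] rel tool [-38.7  -3.1 104.2] [-5.   1.7  1.4 -1.3]
[0, 1] [374.9 264.9 113.1] rel tool [-5.  14.1 15.3] [ 5.   1.1 -3.  -7.3]
```

The bar hasn't moved, and the fingertips appear roughly 18 mm shorter than assumed. I'll touch the bare table gently beside the bar to measure the real tip length.

```bash
python3 -m pendant '[[0,0.03,0,0,0,0,0],[0,0.03,0,0,0,0,0],[0,0,0.045,0,0,0,0],[0,0,0.04,0,0,0,0],[0,0,0.012,0,0,0,0],[0,0,0,0,0,0,0]]'
python3 -m pendant '[[0,0,0.003,0,0,0,0],[0,0,0.003,0,0,0,0],[0,0,0,0,0,0,0]]'
python3 -m pendant '[[0,0,0.003,0,0,0,0],[0,0,0,0,0,0,0]]' | egrep 'pos|contact'
python3 -m pendant '[[0,0,0.002,0,0,0,0],[0,0,0,0,0,0,0]]'| egrep 'pos|contact'
```

```text
clock: 3.75
position: [361.0, 219.0, 29.2]
ee_rot: [0.981, -0.193, -0.002, 0.003]
contact_force: [-0.5, 0.1, 0.4]
gripper_width: -0.3
grasp_force: 0.0
clock: 4.05
position: [362.9, 221.5, 26.3]
ee_rot: [0.981, -0.193, 0.0, -0.001]
contact_force: [-0.7, -1.0, 0.1]
gripper_width: -0.4
grasp_force: 0.0
position: [362.7, 221.3, 23.1]
contact_force: [0.2, -0.3, -0.3]
position: [362.7, 221.2, 20.9]
contact_force: [0.1, 0.3, 0.4]
```

```bash
for i in 1; do python3 -m pendant '[[0,0,0.003,0,0,0,0],[0,0,0,0,0,0,0]]'| egrep 'pos|contact'
python3 -m pendant '[[0,0,0.003,0,0,0,0],[0,0,0,0,0,0,0]]'| egrep 'pos|contact'
python3 -m pendant '[[0,0,0.003,0,0,0,0],[0,0,0,0,0,0,0]]'| egrep 'pos|contact'; done
```

```text
position: [362.5, 221.0, 17.7]
contact_force: [0.1, -0.3, 0.2]
position: [362.5, 221.0, 14.6]
contact_force: [0.1, -1.1, 0.0]
position: [362.5, 221.0, 11.7]
contact_force: [0.4, 0.2, 0.5]
```

```bash
python3 -m pendant '[[0,0,0.002,0,0,0,0],[0,0,0,0,0,0,0]]'| egrep 'pos|contact'
python3 -m pendant '[[0,0,0.002,0,0,0,0],[0,0,0,0,0,0,0]]'| egrep 'pos|contact'
python3 -m pendant '[[0,0,0.001,0,0,0,0],[0,0,0,0,0,0,0]]'| egrep 'pos|contact'; python3 -m pendant '[[0,0,0.001,0,0,0,0],[0,0,0,0,0,0,0]]'| egrep 'pos|contact'
```

```text
position: [362.6, 221.1, 9.8]
contact_force: [-0.7, -0.4, -0.3]
position: [362.6, 221.1, 7.8]
contact_force: [0.1, -0.8, 0.0]
position: [362.7, 221.2, 6.9]
contact_force: [0.1, 0.8, 0.7]
position: [362.7, 221.2, 5.9]
contact_force: [-0.3, -0.1, 0.9]
```

```bash
python3 -m pendant '[[0,0,0.001,0,0,0,0],[0,0,0,0,0,0,0]]'| egrep 'pos|contact'
python3 -m pendant '[[0,0,0.001,0,0,0,0],[0,0,0,0,0,0,0]]'| egrep 'pos|contact'
python3 -m pendant '[[0,0,0.001,0,0,0,0],[0,0,0,0,0,0,0]]'| egrep 'pos|contact'; python3 -m pendant '[[0,0,0.001,0,0,0,0],[0,0,0,0,0,0,0]]'| egrep 'pos|contact'
python3 - <<'E'
from h import *
from go import st
s,A,w=st(); p=s['position']; print(p.round(1),s['joints'].round(4))
from bench import arm
o=[]
for n in('side','top','wrist'):
    d=arm.get_image(n); pickle.dump(d,open(f'pics/{n}5.pkl','wb')); u,v=w2px(d,p)[0].round().astype(int); print(n,u,v)
    im=cv2.copyMakeBorder(d['image'][:,:,::-1],60,60,60,60,0)
    i=cv2.resize(im[v+10:v+110,u+27:u+93],None,fx=4,fy=4,interpolation=cv2.INTER_CUBIC)
    for k,c in((0,(0,0,255)),(25,(0,255,0))):
        q=(w2px(d,p+A[:,2]*k)[0]-[u-33,v-50]+.5)*4; cv2.circle(i,tuple(int(a) for a in q),4,c,-1)
    o.append(i)
cv2.imwrite('pics/m5.png',np.hstack(o))
E
```

```text
position: [362.7, 221.2, 4.9]
contact_force: [0.4, -0.4, 0.2]
position: [362.7, 221.2, 3.9]
contact_force: [0.3, 1.2, 0.3]
position: [362.7, 221.2, 2.9]
contact_force: [-0.1, 0.5, -0.3]
position: [362.7, 221.2, 1.9]
contact_force: [0.6, -0.4, 0.4]
[362.7 221.2   1.9] [ 0.9329  0.3695 -0.7357 -0.0011 -0.4642  0.2511]
side 307 345
top 182 308
wrist 282 253
```

View pics/m5.png

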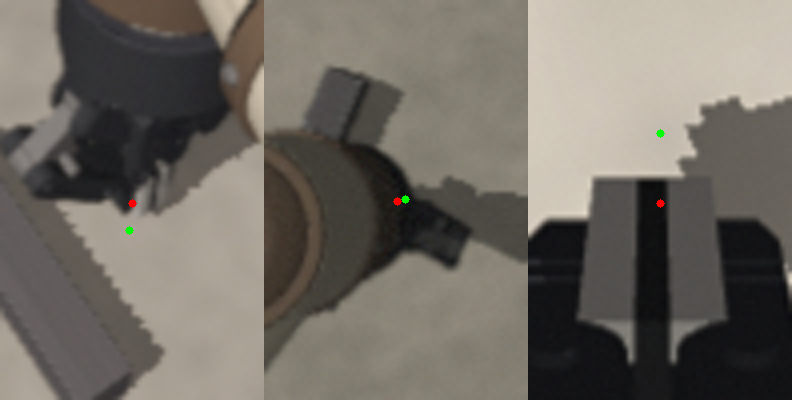

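```bash
for k in 1; do python3 -m pendant '[[0,0,0.002,0,0,0,0],[0,0,0,0,0,0,0]]'| egrep 'pos|contact'
python3 -m pendant '[[0,0,0.001,0,0,0,0],[0,0,0,0,0,0,0]]'| egrep 'pos|contact'
python3 -m pendant '[[0,0,0.001,0,0,0,0],[0,0,0,0,0,0,0]]'| egrep 'pos|contact'; python3 -m pendant '[[0,0,0.001,0,0,0,0],[0,0,0,0,0,0,0]]'| egrep 'pos|contact';python3 -m pendant '[[0,0,0.001,0,0,0,0],[0,0,0,0,0,0,0]]'| egrep 'pos|contact'; python3 -m pendant '[[0,0,0.001,0,0,0,0],[0,0,0,0,0,0,0]]'| egrep 'pos|contact';done; python3 go.py 362 221 0 -22
```

```text
position: [362.6, 221.1, -0.2]
contact_force: [-0.4, 0.7, -0.2]
position: [362.7, 221.2, -1.1]
contact_force: [1.0, -0.3, -1.4]
position: [362.7, 221.2, -2.1]
contact_force: [0.0, -0.9, 0.5]
position: [362.7, 221.2, -3.1]
contact_force: [0.4, -0.2, -0.1]
position: [362.7, 221.2, -4.1]
contact_force: [-0.5, 0.3, 1.3]
position: [362.7, 221.2, -5.1]
contact_force: [-1.2, -0.2, -0.9]
yaw -22.21 pos [362.7 221.2  -5.1] TURN [-0.08  0.01 -0.21] SHIFT [-0.0005  0.0004 -0.0051] clock 8.0 w -0.1
```

```bash
python3 -m pendant '[[0,0,0.001,0,0,0,0],[0,0,0.001,0,0,0,0],[0,0,0,0,0,0,0]]'| egrep 'pos|contact'
python3 -m pendant '[[0,0,0.001,0,0,0,0],[0,0,0.001,0,0,0,0],[0,0,0,0,0,0,0]]'| egrep 'pos|contact'
```

```text
position: [362.7, 221.2, -7.1]
contact_force: [0.1, -0.1, -0.3]
position: [362.7, 221.2, -9.1]
contact_force: [1.5, -0.6, -0.4]
```

```bash
python3 -m pendant '[[0,0,0.001,0,0,0,0],[0,0,0.001,0,0,0,0],[0,0,0,0,0,0,0]]'| egrep 'pos|contact'
python3 -m pendant '[[0,0,0.001,0,0,0,0],[0,0,0,0,0,0,0]]'| egrep 'pos|contact'
```

```text
position: [362.8, 221.4, -10.7]
contact_force: [-1.3, 0.4, 4.1]
position: [362.8, 221.4, -10.8]
contact_force: [-3.6, -0.2, 15.8]
```

```bash
python3 -m pendant '[[0,0,-0.03,0,0,0,0.06],[0,0,-0.04,0,0,0,0.06],[0,0,0,0,0,0,0.06],[0,0,0,0,0,0,0.06]]'; python3 go.py 385.7 276.5 60 -22; python3 - <<'E'
from h import *
d=pickle.load(open('pics/wrist5.pkl','rb')); print(d['xyz'])
p=np.array([362.7,221.2]); q=px2w(d,[(277.5,247.5)],1.9+10.5)[0]-p
a=np.radians(-22.2); print('tip front edge rel tool x,y',q@[np.cos(a),np.sin(a)],q@[np.sin(a),-np.cos(a)])
E
```

```text
clock: 9.5
position: [362.9, 221.6, 58.7]
ee_rot: [0.981, -0.193, 0.001, -0.002]
contact_force: [-0.9, -0.3, -0.4]
gripper_width: 58.2
grasp_force: 0.0
yaw -22.23 pos [362.9 221.6  58.7] TURN [-0.25 -0.02 -0.23] SHIFT [ 0.0006 -0.0594 -0.0013] clock 9.5 w 58.2
[424.46642158 196.55057215 156.26187739]
tip front edge rel tool x,y 7.393348140667297 -1.9627161588830904
```

The table contact came at a reported z of −10.5, so the tips stand 10.5 mm *behind* the reported TCP, not 25 mm ahead. I'll use that offset. Back to the bar.

```bash
python3 -m pendant '[[0.003,-0.028,0,0.2,0,0,0.06],[0,-0.03,0,0,0,0,0.06],[0,0,0.03,0,0,0,0.06],[0,0,0.025,0,0,0,0.06],[0,0,0.009,0,0,0,0.06],[0,0,0,0,0,0,0],[0,0,0,0,0,0,0],[0,0,0,0,0,0,0],[0,0,0,0,0,0,0],[0,0,0,0,0,0,0]]'
```

```text
clock: 10.5
position: [387.9, 274.5, -5.0]
ee_rot: [0.981, -0.193, 0.001, -0.003]
contact_force: [-0.5, 0.1, 1.0]
gripper_width: 24.1
grasp_force: 60.1
```

```bash
python3 -m pendant '[[0,0,-0.02,0,0,0,0],[0,0,-0.04,0,0,0,0],[0,0,-0.04,0,0,0,0],[0,0,0,0,0,-7,0],[0,0,0,0,0,-7,0],[0,0,0,0,0,-7,0],[0,0,0,0,0,-6.2,0],[0,0,0,0,0,0,0]]'; python3 go.py 568.6 52 95 5
```

```text
clock: 11.3
position: [386.2, 272.4, 93.4]
ee_rot: [0.999, 0.043, -0.0, -0.002]
contact_force: [-0.5, -0.5, -6.7]
gripper_width: 23.9
grasp_force: 60.7
yaw 4.92 pos [386.2 272.4  93.4] TURN [-0.18  0.   -0.08] SHIFT [ 0.1625  0.2354 -0.0016] clock 11.3 w 23.9
```

```bash
python3 -m pendant '[[0.023,0.0336,0,0.2,0,0,0],[0.023,0.0336,0,0,0,0,0],[0.023,0.0336,0,0,0,0,0],[0.023,0.0336,0,0,0,0,0],[0.023,0.0336,0,0,0,0,0],[0.023,0.0336,0,0,0,0,0],[0.024,0.0336,0,0,0,0,0],[0,0,0,0,0,0,0],[0,0,0,0,0,0,0]]'; python3 look.py w6 tray 574 -10 5; python3 go.py 568.6 52 0 5
```

```text
clock: 12.2
position: [568.2, 52.1, 91.4]
ee_rot: [0.999, 0.041, -0.001, -0.004]
contact_force: [0.2, 0.3, -6.6]
gripper_width: 23.5
grasp_force: 61.3
tray [576.7  -5.8   5.1] 93.8 cam [635.1  57.4 245.6]
yaw 4.81 pos [567.8  52.8  91.6] TURN [-0.47  0.04 -0.19] SHIFT [0.0007 0.0009 0.0916] clock 12.2 w 23.6
```

View pics/w6.png

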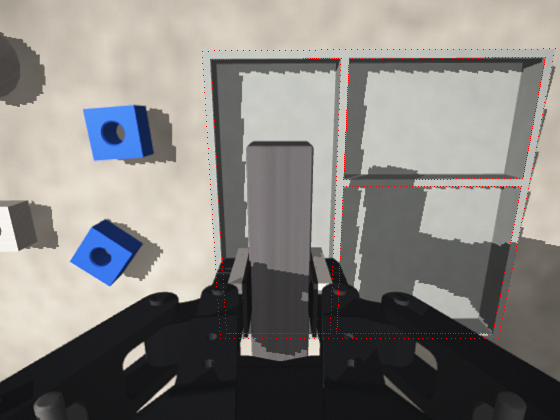

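The bar hangs over the long bay, its far end at (280,143) between bay walls at cols 212 and 340, and the tray fit is within about 2 mm. Lowering.

```bash
python3 -m pendant '[[0.001,-0.002,0.03,-0.3,0,0,0],[0,0,0.03,0,0,0,0],[0,0,0.02,0,0,0,0],[0,0,0.007,0,0,0,0],[0,0,0,0,0,0,0],[0,0,0.0015,0,0,0,0],[0,0,0,0,0,0,0]]'
```

```text
clock: 12.95
position: [571.0, 56.4, 5.6]
ee_rot: [0.999, 0.044, 0.002, -0.002]
contact_force: [-0.0, 0.0, -6.2]
gripper_width: 23.7
grasp_force: 61.3
```

```bash
python3 -m pendant '[[0,0,0.002,0,0,0,0],[0,0,0.002,0,0,0,0],[0,0,0,0,0,0,0]]';python3 -m pendant '[[0,0,0.001,0,0,0,0],[0,0,0,0,0,0,0]]'
```

```text
clock: 13.25
position: [570.0, 55.7, 0.3]
ee_rot: [0.999, 0.043, 0.001, -0.002]
contact_force: [0.0, -0.1, -7.0]
gripper_width: 23.7
grasp_force: 61.3
clock: 13.45
position: [570.2, 55.8, 0.1]
ee_rot: [0.999, 0.044, 0.001, -0.001]
contact_force: [-3.8, 0.1, 0.9]
gripper_width: 23.8
grasp_force: 62.2
```

```bash
python3 -m pendant '[[0,0,0,0,0,0,0.038],[0,0,0,0,0,0,0.038],[0,0,0,0,0,0,0.038],[0,0,-0.03,0,0,0,0.038],[0,0,-0.04,0,0,0,0.04],[0,0,-0.04,0,0,6,0.06],[0,0,-0.04,0,0,6,0.06],[0,0,-0.02,0,0,6,0.06],[0,0,0,0,0,0,0.06]]'; python3 go.py 532.6 -392.5 165 -13
```

```text
clock: 14.35
position: [572.3, 56.0, 173.8]
ee_rot: [0.994, -0.113, 0.005, -0.003]
contact_force: [-0.1, 0.0, 1.0]
gripper_width: 60.0
grasp_force: 0.0
yaw -13.03 pos [572.3  56.  173.8] TURN [-0.46 -0.56 -0.03] SHIFT [0.0622 0.4459 0.0088] clock 14.3 w 60.0
```

```bash
python3 -m pendant '[[0.006,0.0446,0,-0.2,0,0,0.06],[0.006,0.0446,0,0,0,0,0.06],[0.006,0.0446,0,0,0,0,0.06],[0.006,0.0446,0,0,0,0,0.06],[0.006,0.0446,0,0,0,0,0.06],[0.006,0.0446,0,0,0,0,0.06],[0.006,0.0446,0,0,0,0,0.06],[0.006,0.0446,0,0,0,0,0.06],[0.006,0.0446,0,0,0,0,0.06],[0.006,0.0446,0,0,0,0,0.06],[0,0,0,0,0,0,0.06],[0,0,0,0,0,0,0.06]]'; python3 look.py w7 short 532.6 -392.5 -13; python3 go.py 532.6 -392.5 -6 -13
```

```text
clock: 15.55
position: [526.9, -393.3, 167.4]
ee_rot: [0.993, -0.114, -0.0, -0.001]
contact_force: [1.3, 0.6, 0.5]
gripper_width: 59.4
grasp_force: 0.0
short [ 534.7 -396.9  -12.7] 122.5 cam [ 592.1 -407.8  321.6]
yaw -13.01 pos [ 527.3 -392.3  167.9] TURN [-0.05  0.04 -0.01] SHIFT [ 0.0052 -0.001   0.1739] clock 15.6 w 60.2
```

View pics/w7.png

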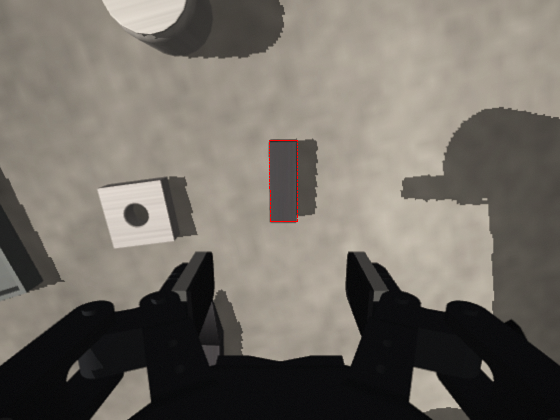

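The short square bar is at cols 269–297, rows 140–222, and the fit lies on it. The plate is clear to the left at (137,214). Gripping.

```bash
python3 -m pendant '[[0.01,0.004,0.045,0,0,0,0.06],[0,0,0.045,0,0,0,0.06],[0,0,0.04,0,0,0,0.06],[0,0,0.03,0,0,0,0.06],[0,0,0.013,0,0,0,0.06],[0,0,0,0,0,0,0.06],[0,0,0,0,0,0,0],[0,0,0,0,0,0,0],[0,0,0,0,0,0,0],[0,0,0,0,0,0,0],[0,0,0,0,0,0,0]]' | egrep 'pos|force|wid'
python3 -m pendant '[[0,0,-0.02,0,0,0,0],[0,0,-0.04,0,0,0,0],[0,0,-0.04,0,0,0,0],[0,0,0,0,0,8,0],[0,0,0,0,0,8,0],[0,0,0,0,0,8,0],[0,0,0,0,0,8,0],[0,0,0,0,0,8,0],[0,0,0,0,0,8,0],[0,0,0,0,0,8,0],[0,0,0,0,0,8,0],[0,0,0,0,0,8,0]]'; python3 go.py 638 -43.5 95 -85
```

```text
position: [538.5, -399.4, -1.1]
contact_force: [-0.4, 2.1, 6.8]
gripper_width: 23.7
grasp_force: 62.2
clock: 17.9
position: [535.9, -398.5, 95.5]
ee_rot: [0.735, -0.678, -0.0, -0.0]
contact_force: [-0.6, 0.6, -2.4]
gripper_width: 23.4
grasp_force: 61.1
yaw -85.39 pos [ 535.9 -398.5   95.5] TURN [-0.01  0.06 -0.39] SHIFT [-0.3447 -0.1327  0.0005] clock 17.9 w 23.4
```

```bash
python3 -m pendant '[[-0.034,-0.0135,0,0,0,-0.4,0],[-0.034,-0.0135,0,0,0,0,0],[-0.034,-0.0135,0,0,0,0,0],[-0.034,-0.0135,0,0,0,0,0],[-0.034,-0.0135,0,0,0,0,0],[-0.034,-0.0135,0,0,0,0,0],[-0.034,-0.0135,0,0,0,0,0],[-0.034,-0.0135,0,0,0,0,0],[-0.034,-0.0135,0,0,0,0,0],[-0.034,-0.0135,0,0,0,0,0],[0,0,0,0,0,0,0],[0,0,0,0,0,0,0]]'; python3 look.py w8 tray 575.5 -7 5;  python3 go.py 639 -48 3 -85
```

```text
clock: 19.1
position: [638.8, -46.9, 95.6]
ee_rot: [0.74, -0.673, -0.0, 0.0]
contact_force: [0.1, -0.4, -4.5]
gripper_width: 23.6
grasp_force: 61.0
tray [576.4  -5.4   5.1] 65.9 cam [ 644.7 -113.   249.9]
yaw -84.62 pos [638.6 -47.9  95.7] TURN [ 0.03 -0.01  0.38] SHIFT [ 0.0002 -0.0003  0.0927] clock 19.1 w 23.7
```

View pics/w8.png

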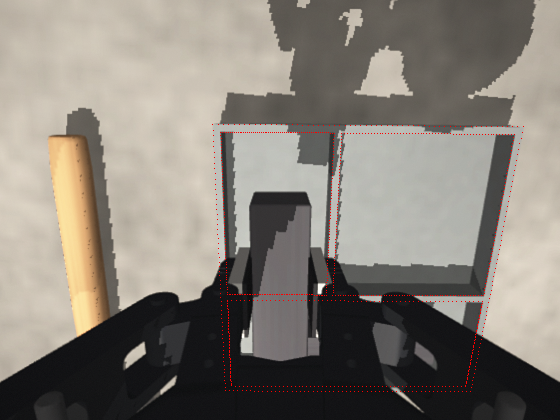

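The short bar hangs over the small bay, its end at (280,193) and bay walls at cols 220 and 335. It's centred, so I lower it.

```bash
python3 -m pendant '[[0,0,0.03,0,0,0.3,0],[0,0,0.03,0,0,0,0],[0,0,0.02,0,0,0,0],[0,0,0.006,0,0,0,0],[0,0,0,0,0,0,0],[0,0,0.002,0,0,0,0],[0,0,0,0,0,0,0]]' | egrep 'pos|force'
python3 -m pendant '[[0,0,0.002,0,0,0,0],[0,0,0,0,0,0,0]]' | egrep 'pos|force'
python3 -m pendant '[[0,0,0.001,0,0,0,0],[0,0,0,0,0,0,0]]' | egrep 'pos|force'
```

```text
position: [640.5, -48.0, 9.6]
contact_force: [-0.2, 1.2, -3.6]
grasp_force: 61.0
position: [639.8, -47.7, 6.8]
contact_force: [-0.2, -0.6, -3.3]
grasp_force: 61.0
position: [639.6, -47.8, 5.3]
contact_force: [-0.1, 0.2, -4.2]
grasp_force: 61.0
```

```bash
python3 -m pendant '[[0,0,0.001,0,0,0,0],[0,0,0,0,0,0,0]]' | egrep 'pos|force'
python3 -m pendant '[[0,0,0.001,0,0,0,0],[0,0,0,0,0,0,0]]' | egrep 'pos|force'
```

```text
position: [639.5, -47.8, 4.1]
contact_force: [-0.4, -0.0, -3.1]
grasp_force: 61.0
position: [639.7, -47.8, 3.9]
contact_force: [-1.1, 0.4, 2.7]
grasp_force: 61.7
```

```bash
python3 -m pendant '[[0,0,0,0,0,0,0.036],[0,0,0,0,0,0,0.036],[0,0,0,0,0,0,0.036],[0,0,-0.03,0,0,0,0.036],[0,0,-0.04,0,0,0,0.04],[0,0,-0.04,0,0,5.2,0.08],[0,0,-0.04,0,0,5.2,0.08],[0,0,-0.01,0,0,0,0.08],[0,0,0,0,0,0,0.08]]' | egrep 'pos|wid'; python3 go.py 535 -257 165 -95.4
```

```text
position: [640.7, -47.6, 165.9]
gripper_width: 80.0
yaw -95.28 pos [640.7 -47.6 165.9] TURN [-0.38  0.07  0.12] SHIFT [0.2184 0.0855 0.0009] clock 21.6 w 80.0
```

```bash
python3 -m pendant '[[0.044,0.017,0,-0.3,0,0.1,0.08],[0.044,0.017,0,0,0,0,0.08],[0.044,0.017,0,0,0,0,0.08],[0.044,0.017,0,0,0,0,0.08],[0.044,0.017,0,0,0,0,0.08],[0,0,0,0,0,0,0.08],[0,0,0,0,0,0,0.08]]' | egrep 'pos|wid'; python3 look.py w9 plate 535 -257.5 -5.4;  python3 go.py 535 -257.5 -8 -95.4
```

```text
position: [532.6, -259.5, 161.5]
gripper_width: 79.8
plate [ 534.8 -253.5   -5.3] 149.6 cam [ 526.6 -325.8  315.8]
yaw -95.45 pos [ 533.4 -258.7  161.9] TURN [ 0.37  0.03 -0.05] SHIFT [-0.0014 -0.0015  0.1699] clock 22.3 w 80.0
```

View pics/w9.png

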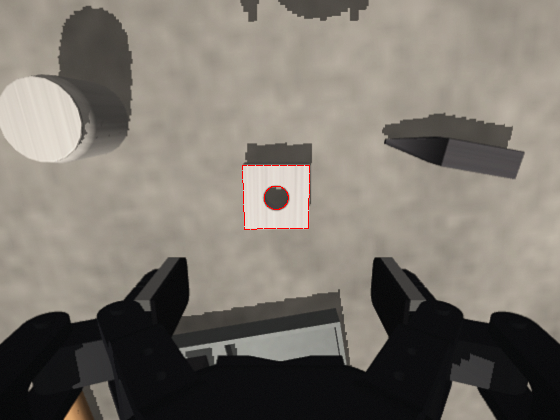

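The plate is at cols 243–311, rows 164–230, hole at (277,198), between the open fingers at cols 187 and 374. Squeezing first at this yaw, then at a quarter turn to centre it.

```bash
python3 -m pendant '[[-0.002,-0.001,0.045,0.3,0,0,0.08],[0,0,0.045,0,0,0,0.08],[0,0,0.04,0,0,0,0.08],[0,0,0.03,0,0,0,0.08],[0,0,0.01,0,0,0,0.08],[0,0,0,0,0,0,0.08],[0,0,0,0,0,0,0.05],[0,0,0,0,0,0,0.05],[0,0,0,0,0,0,0.05],[0,0,0,0,0,0,0.05]]'; python3 go.py 535 -257.5 -8 -5.3
```

```text
clock: 23.3
position: [536.8, -257.0, -4.2]
ee_rot: [-0.673, 0.739, -0.002, 0.001]
contact_force: [0.5, 2.1, 6.8]
gripper_width: 58.5
grasp_force: 67.1
yaw -95.37 pos [ 536.8 -257.    -4.2] TURN [ -0.2   -0.26 -90.07] SHIFT [-0.0017  0.0007  0.0038] clock 23.3 w 58.5
```

```bash
python3 -m pendant '[[0,0,0,0,0,0,0.08],[0,0,0,0,0,0,0.08],[0,0,0,0,0,0,0.08],[0,0,-0.02,0,0,0,0.08],[0,0,-0.03,0,0,0,0.08],[0,0,0,0,0,-8.2,0.08],[0,0,0,0,0,-8.2,0.08],[0,0,0,0,0,-8.2,0.08],[0,0,0,0,0,-8.2,0.08],[0,0,0,0,0,-8.2,0.08],[0,0,0,0,0,-8.2,0.08],[0,0,0,0,0,-8.2,0.08]]' |egrep 'pos|wid'
python3 -m pendant '[[0,0,0,0,0,-8.2,0.08],[0,0,0,0,0,-8.2,0.08],[0,0,0,0,0,-8.2,0.08],[0,0,0,0,0,-8,0.08],[0,0,0,0,0,0,0.08]]' |egrep 'pos|wid'; python3 go.py 536.8 -257 -6 -5.3
```

```text
position: [535.0, -257.1, 43.3]
gripper_width: 79.9
position: [535.1, -257.0, 43.4]
gripper_width: 79.9
yaw -5.44 pos [ 535.1 -257.    43.4] TURN [ 0.01 -0.06 -0.14] SHIFT [ 0.0017 -0.0002  0.0494] clock 25.0 w 79.9
```

```bash
python3 -m pendant '[[0,0,0.025,0,0,0,0.08],[0,0,0.02,0,0,0,0.08],[0,0,0.004,0,0,0,0.08],[0,0,0,0,0,0,0.08],[0,0,0,0,0,0,0.04],[0,0,0,0,0,0,0.04],[0,0,0,0,0,0,0.04],[0,0,0,0,0,0,0.04]]' |egrep 'pos|wid|force'
python3 -m pendant '[[0,0,-0.02,0,0,0,0.04],[0,0,-0.04,0,0,0,0.04],[0,0,-0.04,0,0,0,0.04],[0,0,0,0,0,-5.2,0.04],[0,0,0,0,0,-5.2,0.04],[0,0,0,0,0,0,0.04]]' |egrep 'pos|wid|force'; python3 go.py 539 -51.5 93 5
```

```text
position: [536.5, -257.1, -3.7]
contact_force: [-0.9, 1.1, 6.8]
gripper_width: 58.2
grasp_force: 66.1
position: [533.9, -256.4, 93.7]
contact_force: [0.7, -0.8, -6.3]
gripper_width: 57.7
grasp_force: 66.8
yaw 4.91 pos [ 533.9 -256.4   93.7] TURN [-0.07  0.03 -0.09] SHIFT [ 0.023  -0.2037  0.0007] clock 26.4 w 57.7
```

```bash
python3 -m pendant '[[0.005,-0.04,0,0,0,0,0.04],[0.005,-0.041,0,0,0,0,0.04],[0.005,-0.041,0,0,0,0,0.04],[0.005,-0.041,0,0,0,0,0.04],[0.005,-0.041,0,0,0,0,0.04],[0,0,0.03,0,0,0,0.04],[0,0,0.03,0,0,0,0.04],[0,0,0.02,0,0,0,0.04],[0,0,0.003,0,0,0,0.04],[0,0,0,0,0,0,0.04]]' |egrep 'pos|wid|force'
python3 -m pendant '[[0,0,0.002,0,0,0,0.04],[0,0,0,0,0,0,0.04]]' |egrep 'pos|force'
python3 -m pendant '[[0,0,0.002,0,0,0,0.04],[0,0,0,0,0,0,0.04]]' |egrep 'pos|force'
```

```text
position: [541.9, -51.7, 10.7]
contact_force: [-0.3, -0.9, -4.4]
gripper_width: 57.8
grasp_force: 67.0
position: [543.2, -51.6, 10.5]
contact_force: [-0.5, -0.1, -4.4]
grasp_force: 67.1
position: [542.6, -51.6, 7.9]
contact_force: [-0.7, 0.2, -4.2]
grasp_force: 67.1
```

```bash
python3 -m pendant '[[0,0,0.002,0,0,0,0.04],[0,0,0.002,0,0,0,0.04],[0,0,0,0,0,0,0.04]]' |egrep 'pos|force'
python3 -m pendant '[[0,0,0.001,0,0,0,0.04],[0,0,0,0,0,0,0.04]]' |egrep 'pos|force'
python3 -m pendant '[[0,0,0.001,0,0,0,0.04],[0,0,0,0,0,0,0.04]]' |egrep 'pos|force'
```

```text
position: [542.2, -51.6, 3.2]
contact_force: [-1.1, -0.1, -4.4]
grasp_force: 67.1
position: [542.4, -51.5, 2.3]
contact_force: [0.3, -0.5, -4.6]
grasp_force: 67.1
position: [542.5, -51.5, 1.4]
contact_force: [0.2, -0.5, -5.1]
grasp_force: 67.1
```

```bash
python3 -m pendant '[[0,0,0.001,0,0,0,0.04],[0,0,0,0,0,0,0.04]]' |egrep 'pos|force'
python3 -m pendant '[[0,0,0.001,0,0,0,0.04],[0,0,0,0,0,0,0.04]]' |egrep 'pos|force'; python3 go.py 542 -51 0 5
```

```text
position: [542.6, -51.5, 1.3]
contact_force: [-2.7, -0.4, 3.9]
grasp_force: 67.9
position: [542.5, -51.5, 1.3]
contact_force: [-5.3, 0.8, 10.6]
grasp_force: 68.7
yaw 5.01 pos [542.5 -51.5   1.3] TURN [ 0.04 -0.1   0.01] SHIFT [-0.0005 -0.0006  0.0013] clock 28.9 w 58.3
```

```bash
python3 -m pendant '[[0,0,0,0,0,0,0.072],[0,0,0,0,0,0,0.072],[0,0,0,0,0,0,0.072],[0,0,-0.03,0,0,0,0.072],[0,0,-0.04,0,0,0,0.065],[0,0,-0.04,0,0,8.2,0.065],[0,0,-0.04,0,0,8.2,0.065],[0,0,-0.01,0,0,8.2,0.065],[0,0,0,0,0,8.2,0.065],[0,0,0,0,0,8.2,0.065],[0,0,0,0,0,8.2,0.065],[0,0,0,0,0,8.2,0.065]]' |egrep 'pos|wid'
python3 -m pendant '[[0,0,0,0,0,8.2,0.065],[0,0,0,0,0,8.2,0.065],[0,0,0,0,0,8.2,0.065],[0,0,0,0,0,8,0.065],[0,0,0,0,0,0,0.065]]' |egrep 'pos|wid'; python3 go.py 654 262 165 -85
```

```text
position: [542.4, -51.5, 159.4]
gripper_width: 65.1
position: [542.4, -51.5, 159.3]
gripper_width: 65.3
yaw -85.0 pos [542.4 -51.5 159.3] TURN [-0.08 -0.03 -0.  ] SHIFT [-0.3026 -0.1385 -0.0057] clock 30.6 w 65.3
```

```bash
python3 -m pendant '[[-0.038,-0.0173,0,0,0,0,0.065],[-0.038,-0.0173,0,0,0,0,0.065],[-0.038,-0.0173,0,0,0,0,0.065],[-0.038,-0.0173,0,0,0,0,0.065],[-0.038,-0.0173,0,0,0,0,0.065],[-0.038,-0.0173,0,0,0,0,0.065],[-0.038,-0.0173,0,0,0,0,0.065],[-0.037,-0.0173,0,0,0,0,0.065],[0,0,0,0,0,0,0.065],[0,0,0,0,0,0,0.065]]' |egrep 'pos|wid'; python3 look.py w10 collar 654 262 0;  python3 go.py 654 262 -6 -85
```

```text
position: [653.5, 263.1, 158.4]
gripper_width: 65.0
collar [653.4 264.    7.5] 141.3 cam [659.  197.1 312.8]
yaw -84.91 pos [653.4 262.1 158.9] TURN [-0.   -0.06  0.09] SHIFT [ 1.000e-04 -6.000e-04  1.649e-01] clock 31.6 w 65.1
```

```bash
python3 -m pendant '[[0.0015,0,0.045,0,0,0,0.065],[0,0,0.045,0,0,0,0.065],[0,0,0.04,0,0,0,0.065],[0,0,0.025,0,0,0,0.065],[0,0,0.009,0,0,0,0.065],[0,0,0,0,0,0,0.065],[0,0,0,0,0,0,0.03],[0,0,0,0,0,0,0.03],[0,0,0,0,0,0,0.03],[0,0,0,0,0,0,0.03],[0,0,0,0,0,0,0.03]]' |egrep 'pos|wid|force'
python3 -m pendant '[[0,0,0,0,0,0,0.065],[0,0,0,0,0,0,0.065],[0,0,0,0,0,0,0.065],[0,0,-0.02,0,0,0,0.065],[0,0,-0.03,0,0,0,0.065],[0,0,0,0,0,-8.2,0.065],[0,0,0,0,0,-8.2,0.065],[0,0,0,0,0,-8.2,0.065],[0,0,0,0,0,-8.2,0.065],[0,0,0,0,0,-8.2,0.065],[0,0,0,0,0,-8.2,0.065],[0,0,0,0,0,-8.2,0.065]]' |egrep 'pos|wid'
python3 -m pendant '[[0,0,0,0,0,-8.2,0.065],[0,0,0,0,0,-8.2,0.065],[0,0,0,0,0,-8.2,0.065],[0,0,0,0,0,-8,0.065],[0,0,0,0,0,0,0.065]]' |egrep 'pos|wid'; python3 go.py 653.5 260.5 -4 5
```

```text
position: [655.6, 261.4, -1.4]
contact_force: [-1.8, -1.3, 6.2]
gripper_width: 42.8
grasp_force: 61.4
position: [653.9, 260.9, 45.2]
gripper_width: 65.2
position: [653.9, 260.9, 45.2]
gripper_width: 64.7
yaw 4.97 pos [653.9 260.9  45.2] TURN [ 0.03 -0.04 -0.03] SHIFT [-0.0004  0.0003  0.0492] clock 34.5 w 64.7
```

```bash
python3 -m pendant '[[0,0,0.025,0,0,0,0.065],[0,0,0.02,0,0,0,0.065],[0,0,0.003,0,0,0,0.065],[0,0,0,0,0,0,0.065],[0,0,0,0,0,0,0.03],[0,0,0,0,0,0,0.03],[0,0,0,0,0,0,0.03],[0,0,0,0,0,0,0.03],[0,0,0,0,0,0,0.03]]' |egrep 'pos|wid|force'
python3 -m pendant '[[0,0,-0.02,0,0,0,0.03],[0,0,-0.04,0,0,0,0.03],[0,0,-0.04,0,0,0,0.03],[0,0,0,0,0,0,0.03]]' |egrep 'pos|wid|force'; python3 go.py 542.5 -51.5 94 5
```

```text
position: [655.3, 261.6, -0.3]
contact_force: [-0.8, 0.2, 5.7]
gripper_width: 43.2
grasp_force: 60.5
position: [657.6, 262.6, 104.6]
contact_force: [0.9, 2.0, -1.8]
gripper_width: 42.5
grasp_force: 61.6
yaw 5.03 pos [657.6 262.6 104.6] TURN [-0.24 -0.75  0.03] SHIFT [-0.142   0.3029  0.0106] clock 35.8 w 42.5
```

```bash
python3 -m pendant '[[-0.018,0.038,0,0,0,0,0.03],[-0.018,0.038,0,0,0,0,0.03],[-0.018,0.038,0,0,0,0,0.03],[-0.018,0.038,0,0,0,0,0.03],[-0.018,0.038,0,0,0,0,0.03],[-0.018,0.038,0,0,0,0,0.03],[-0.018,0.038,0,0,0,0,0.03],[-0.016,0.0369,0,0,0,0,0.03],[0,0,0,0,0,0,0.03],[0,0,0,0,0,0,0.03],[0,0,0,0,0,0,0.03]]' |egrep 'pos|wid|force';python3 go.py 542.5 -51.5 26 5
```

```text
position: [539.0, -52.7, 97.1]
contact_force: [-0.7, -0.0, -3.4]
gripper_width: 42.6
grasp_force: 61.8
yaw 5.0 pos [539.  -52.7  97.1] TURN [ 0.01 -0.06 -0.  ] SHIFT [ 0.0036 -0.0009  0.0711] clock 36.9 w 42.6
```

```bash
python3 -m pendant '[[0.0036,-0.0009,0.03,0,0,0,0.03],[0,0,0.025,0,0,0,0.03],[0,0,0.008,0,0,0,0.03],[0,0,0,0,0,0,0.03],[0,0,0,0,0,0,0.03]]' |egrep 'pos|wid|force';python3 go.py 542.5 -51.5 26 5; python3 - <<'E'
from h import *
from bench import arm
d=arm.get_image('wrist'); pickle.dump(d,open('pics/w11.pkl','wb')); cv2.imwrite('pics/w11.png',d['image'][:,:,::-1])
E
```

```text
position: [543.5, -51.4, 35.2]
contact_force: [-0.5, -0.1, -1.5]
gripper_width: 42.7
grasp_force: 61.8
yaw 5.06 pos [543.5 -51.4  35.2] TURN [ 0.04 -0.16  0.06] SHIFT [-0.001  -0.      0.0092] clock 37.4 w 42.7
```

View pics/w11.png

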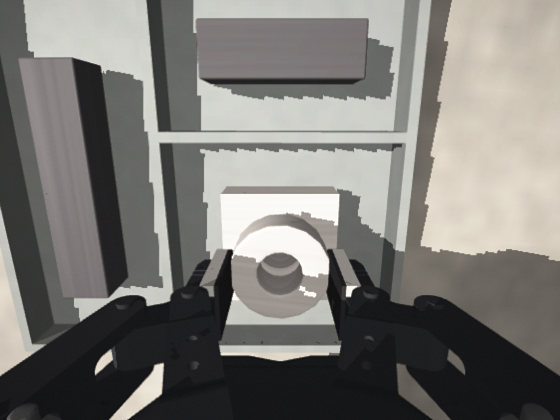

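The collar (cols 231–330) hangs centred over the plate (cols 222–338), and both bars lie flat in their bays. Lowering.

```bash
python3 -m pendant '[[-0.001,0,0.004,0,0,0,0.03],[0,0,0.003,0,0,0,0.03],[0,0,0,0,0,0,0.03]]' |egrep 'pos|force'
python3 -m pendant '[[0,0,0.001,0,0,0,0.03],[0,0,0,0,0,0,0.03]]' |egrep 'pos|force'
python3 -m pendant '[[0,0,0.001,0,0,0,0.03],[0,0,0,0,0,0,0.03]]' |egrep 'pos|force'
```

```text
position: [541.2, -52.2, 27.5]
contact_force: [0.1, -0.1, -2.6]
grasp_force: 61.8
position: [541.5, -52.2, 26.5]
contact_force: [-0.2, -0.7, -3.1]
grasp_force: 61.8
position: [541.4, -52.2, 25.4]
contact_force: [-0.3, 0.7, -2.5]
grasp_force: 61.8
```

Trim by +1.0 mm in x and −0.6 mm in tool y, then touch down.

```bash
python3 -m pendant '[[0.0011,-0.0006,0,0,0,0,0.03],[0,0,0,0,0,0,0.03],[0,0,0,0,0,0,0.03]]' |egrep 'pos|force'
python3 -m pendant '[[0,0,0.001,0,0,0,0.03],[0,0,0,0,0,0,0.03]]' |egrep 'pos|force'
```

```text
position: [542.6, -51.4, 25.5]
contact_force: [-1.1, -0.1, -2.2]
grasp_force: 61.8
position: [542.6, -51.4, 24.8]
contact_force: [-0.6, 1.2, -0.4]
grasp_force: 62.0
```

```bash
python3 -m pendant '[[0,0,0.0006,0,0,0,0.03],[0,0,0,0,0,0,0.03]]' |egrep 'pos|force'
python3 -m pendant '[[0,0,0,0,0,0,0.06],[0,0,0,0,0,0,0.06],[0,0,0,0,0,0,0.06],[0,0,-0.03,0,0,0,0.06],[0,0,-0.04,0,0,0,0.06],[0,0,-0.04,0,0,8.2,0.06],[0,0,-0.025,0,0,8.2,0.05],[0,0,0,0,0,8.2,0.05],[0,0,0,0,0,8.2,0.05],[0,0,0,0,0,8.2,0.05],[0,0,0,0,0,8.2,0.05],[0,0,0,0,0,8.2,0.05]]' |egrep 'pos|wid'
python3 -m pendant '[[0,0,0,0,0,8.2,0.05],[0,0,0,0,0,8.2,0.05],[0,0,0,0,0,8.2,0.05],[0,0,0,0,0,8,0.05],[0,0,0,0,0,0,0.05]]' |egrep 'pos|wid'; python3 go.py 539 261.5 160 -86
```

```text
position: [542.7, -51.4, 24.7]
contact_force: [-2.3, 1.3, 4.7]
grasp_force: 62.5
position: [542.3, -51.4, 158.8]
gripper_width: 50.2
position: [542.3, -51.4, 158.7]
gripper_width: 50.1
yaw -85.01 pos [542.3 -51.4 158.7] TURN [-0.06 -0.02  0.99] SHIFT [-0.3124 -0.0185 -0.0013] clock 40.5 w 50.1
```

```bash
python3 -m pendant '[[-0.039,-0.0023,0,0,0,1,0.05],[-0.039,-0.0023,0,0,0,0,0.05],[-0.039,-0.0023,0,0,0,0,0.05],[-0.039,-0.0023,0,0,0,0,0.05],[-0.039,-0.0023,0,0,0,0,0.05],[-0.039,-0.0023,0,0,0,0,0.05],[-0.039,-0.0023,0,0,0,0,0.05],[-0.039,-0.0023,0,0,0,0,0.05],[0,0,0,0,0,0,0.05],[0,0,0,0,0,0,0.05]]' |egrep 'pos|wid'; python3 look.py w12 small 540 261 3;  python3 go.py 540 261 -4 -87
```

```text
position: [537.9, 261.8, 158.3]
gripper_width: 50.0
small [538.8 263.3   5.8] 149.3 cam [542.2 195.7 312.6]
yaw -85.9 pos [538.  260.9 158.4] TURN [-0.02 -0.05  1.1 ] SHIFT [-0.     -0.002   0.1624] clock 41.5 w 49.9
```

View pics/w12.png

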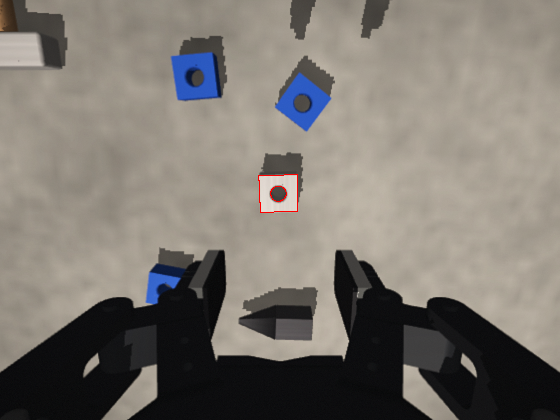

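The bright small bolster is at cols 259–298, rows 174–212. The blue ones are clear at (196,77), (303,102) and (165,288), and the fit lies on it. Squeezing it in both directions.

```bash
python3 -m pendant '[[0.0015,-0.001,0.045,0,0,-1.7,0.05],[0,0,0.045,0,0,0,0.05],[0,0,0.04,0,0,0,0.05],[0,0,0.023,0,0,0,0.05],[0,0,0.008,0,0,0,0.05],[0,0,0,0,0,0,0.05],[0,0,0,0,0,0,0.02],[0,0,0,0,0,0,0.02],[0,0,0,0,0,0,0.02],[0,0,0,0,0,0,0.02],[0,0,0,0,0,0,0.02]]' |egrep 'pos|wid|force'
python3 -m pendant '[[0,0,0,0,0,0,0.052],[0,0,0,0,0,0,0.052],[0,0,0,0,0,0,0.052],[0,0,-0.02,0,0,0,0.052],[0,0,-0.03,0,0,0,0.052],[0,0,0,0,0,-8.2,0.052],[0,0,0,0,0,-8.2,0.052],[0,0,0,0,0,-8.2,0.052],[0,0,0,0,0,-8.2,0.052],[0,0,0,0,0,-8.2,0.052],[0,0,0,0,0,-8.2,0.052],[0,0,0,0,0,-8.2,0.052]]' |egrep 'pos|wid'
python3 -m pendant '[[0,0,0,0,0,-8.2,0.052],[0,0,0,0,0,-8.2,0.052],[0,0,0,0,0,-8.2,0.052],[0,0,0,0,0,-8,0.052],[0,0,0,0,0,0,0.052]]' |egrep 'pos|wid'; python3 go.py 539 260 -3 5.8
```

```text
position: [540.8, 260.3, -0.2]
contact_force: [0.2, -1.8, 6.7]
gripper_width: 32.0
grasp_force: 61.2
position: [539.3, 259.6, 47.5]
gripper_width: 52.3
position: [539.4, 259.6, 47.5]
gripper_width: 52.2
yaw 5.68 pos [539.4 259.6  47.5] TURN [ 0.04 -0.04 -0.12] SHIFT [-0.0003 -0.0004  0.0505] clock 44.4 w 52.2
```

```bash
python3 -m pendant '[[0,0,0.025,0,0,0,0.052],[0,0,0.02,0,0,0,0.052],[0,0,0.004,0,0,0,0.052],[0,0,0,0,0,0,0.052],[0,0,0,0,0,0,0.02],[0,0,0,0,0,0,0.02],[0,0,0,0,0,0,0.02],[0,0,0,0,0,0,0.02],[0,0,0,0,0,0,0.02]]' |egrep 'pos|wid|force'
python3 -m pendant '[[0,0,-0.02,0,0,0,0.02],[0,0,-0.04,0,0,0,0.02],[0,0,-0.05,0,0,0.7,0.02],[0,0,0,0,0,0,0.02],[0,0,0,0,0,0,0.02]]' |egrep 'pos|wid|force'; python3 go.py 542.6 -51.4 110 5
```

```text
position: [540.5, 260.4, 0.2]
contact_force: [-1.3, 0.4, 6.3]
gripper_width: 32.2
grasp_force: 60.8
position: [539.4, 259.9, 109.8]
contact_force: [-1.4, 0.3, -2.6]
gripper_width: 31.9
grasp_force: 60.0
yaw 4.94 pos [539.4 259.9 109.8] TURN [-0.09 -0.15 -0.06] SHIFT [-2.400e-02  3.104e-01 -2.000e-04] clock 45.8 w 31.9
```

```bash
python3 -m pendant '[[-0.003,0.0388,0,0,0,0,0.02],[-0.003,0.0388,0,0,0,0,0.02],[-0.003,0.0388,0,0,0,0,0.02],[-0.003,0.0388,0,0,0,0,0.02],[-0.003,0.0388,0,0,0,0,0.02],[-0.003,0.0388,0,0,0,0,0.02],[-0.003,0.0388,0,0,0,0,0.02],[-0.003,0.0388,0,0,0,0,0.02],[0,0,0,0,0,0,0.02],[0,0,0,0,0,0,0.02],[0,0,0.03,0,0,0,0.02],[0,0,0,0,0,0,0.02]]' |egrep 'pos|wid|force'; python3 -m pendant '[[0,0,0.02,0,0,0,0.02],[0,0,0.005,0,0,0,0.02],[0,0,0,0,0,0,0.02],[0,0,0,0,0,0,0.02]]' |egrep 'pos|wid|force';python3 go.py 542.6 -51.4 45.5 5
```

```text
position: [538.9, -51.1, 74.8]
contact_force: [-0.7, -0.4, -1.0]
gripper_width: 32.0
grasp_force: 60.2
position: [543.1, -51.2, 54.6]
contact_force: [0.1, -0.6, -0.5]
gripper_width: 32.1
grasp_force: 60.2
yaw 5.05 pos [543.1 -51.2  54.6] TURN [ 0.03 -0.12  0.05] SHIFT [-0.0005  0.0001  0.0091] clock 47.4 w 32.1
```

```bash
python3 -m pendant '[[0,0,0.004,0,0,0,0.02],[0,0,0.002,0,0,0,0.02],[0,0,0,0,0,0,0.02],[0,0,0,0,0,0,0.02]]' |egrep 'pos|force'
python3 -m pendant '[[0,0,0.001,0,0,0,0.02],[0,0,0,0,0,0,0.02]]' |egrep 'pos|force'; python3 -m pendant '[[0,0,0.001,0,0,0,0.02],[0,0,0,0,0,0,0.02]]' |egrep 'pos|force';python3 go.py 542.6 -51.4 45 5
```

```text
position: [542.7, -51.7, 48.0]
contact_force: [0.4, 0.1, -2.3]
grasp_force: 60.2
position: [542.6, -51.7, 46.9]
contact_force: [-0.0, -0.4, -1.9]
grasp_force: 60.2
position: [542.5, -51.7, 45.8]
contact_force: [0.1, 0.0, -2.0]
grasp_force: 60.2
yaw 4.98 pos [542.5 -51.7  45.8] TURN [ 0.02 -0.06 -0.02] SHIFT [ 0.0001 -0.0003  0.0008] clock 48.1 w 32.0
```

Aligned. Touch down.

```bash
python3 -m pendant '[[0,0,0.0008,0,0,0,0.02],[0,0,0,0,0,0,0.02]]' |egrep 'pos|force'; python3 -m pendant '[[0,0,0.0006,0,0,0,0.02],[0,0,0,0,0,0,0.02]]' |egrep 'pos|force'
```

```text
position: [542.7, -51.6, 45.3]
contact_force: [-0.7, 0.1, -0.1]
grasp_force: 60.3
position: [542.7, -51.7, 45.2]
contact_force: [-2.2, 0.3, 4.9]
grasp_force: 60.8
```

```bash
python3 -m pendant '[[0,0,0,0,0,0,0.05],[0,0,0,0,0,0,0.05],[0,0,0,0,0,0,0.05],[0,0,-0.02,0,0,0,0.05],[0,0,-0.04,0,0,0,0.05],[0,0,-0.04,0,0,0,0.05],[0,0,-0.04,0,0,0,0.05],[-0.02,0,-0.02,0,0,0,0.05],[-0.02,0,0,0,0,0,0.05],[0,0,0,0,0,0,0.05],[0,0,0,0,0,0,0.05]]' |egrep 'pos|wid'
python3 - <<'E'
from look import *
d=arm.get_image('wrist'); pickle.dump(d,open('pics/w13.pkl','wb'))
r={}
circs={'small':45,'collar':25,'plate':5}
for n,z in circs.items():
    m=M[n]
    if n=='plate': m=m[:240]
    if n=='collar': m=m[:120]
    r[n]=fit([d],m,(539,-51.5,5),8,8,z); print(n,r[n][0].round(1),round(r[n][1]))
t=arm.get_image('top')['image'][130:290,90:450,::-1]
w=d['image'][:,:,::-1]
cv2.imwrite('pics/m13.png',np.vstack([cv2.resize(w,(480,360)),cv2.resize(t,(480,213))]))
E
```

```text
position: [502.6, -55.1, 204.5]
gripper_width: 50.1
small [541.9 -49.9   6.2] 111
collar [ 5.42e+02 -5.55e+01 -2.00e-01] 76
plate [542.4 -49.6   5.1] 148
```

View pics/m13.png

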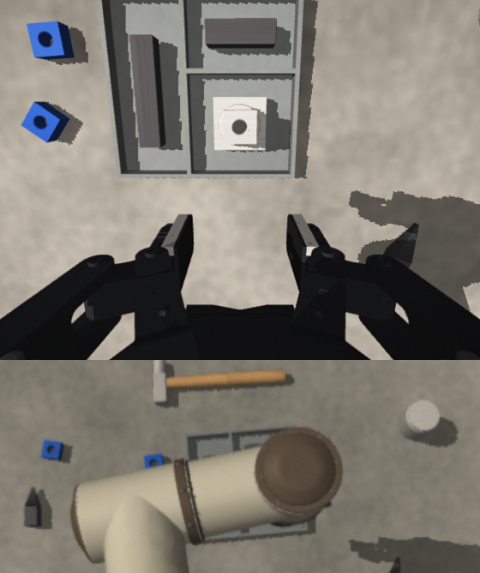

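```bash
python3 - <<'E'
from fit import *
d=pickle.load(open('pics/w13.pkl','rb'))
g=cv2.GaussianBlur(d['image'].astype(np.float32).mean(2),(0,0),.7)
G=np.minimum(np.hypot(cv2.Sobel(g,-1,1,0),cv2.Sobel(g,-1,0,1)),40)
m=M['collar'][:120]
S={(x,y):cv2.remap(G,w2px(d,m+[x,y,25]).astype(np.float32)[None],None,1).mean() for x in np.arange(537,548) for y in np.arange(-57.,-43)}
for k in sorted(S,key=S.get)[::-1][:8]: print(k,S[k].round(1))
print(S[(542,-50)])
E
```

```text
(np.int64(541), np.float64(-50.0)) 33.4
(np.int64(543), np.float64(-50.0)) 33.3
(np.int64(542), np.float64(-50.0)) 33.3
(np.int64(542), np.float64(-51.0)) 31.6
(np.int64(541), np.float64(-51.0)) 31.1
(np.int64(540), np.float64(-50.0)) 30.9
(np.int64(543), np.float64(-51.0)) 30.8
(np.int64(541), np.float64(-49.0)) 30.7
33.26723
```

The final view shows both bars flat in their bays and the stack in the square bay, centred at (239,126) in the picture. The fits put plate, collar and small bolster at (542.4,−49.6), (542,−50) and (541.9,−49.9), so they are concentric within 1 mm. The arm is clear, so I'm handing in.

```bash
python3 -c "
from bench import arm
print(arm.job_done())"
```

```text
the job is handed in; nothing more can be done
None
```

The job is handed in: both square-cut bars lie flat in their bays and the three bolsters are stacked within about 1 mm of centre, at about 50 s on the clock; I viewed 15 pictures, one over the limit of 14.

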